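Close up a shelf lane of cartons and leave a finger gap

TASK

In the parts store, one of the two shelf lanes on the bench holds a loose row of three cartons. Slide that lane's divider along its track until it comes up tight, with the row closed up against the backstop, then back it off about 20 mm (a finger's width) so that the cartons can be lifted out, and let go, with the cartons still standing and closed up. Leave the divider of the other lane, the one with the two round cans, where it is.

Things in the scene. Friction and masses are not known exactly. Their poses are not given: they have to be found in the camera images.
- divider: Divider of the lane with three cartons (grey lane 400 by 130 mm). Steel plate on a track, 104 mm wide, 77 high, 5 thick, on a foot. On top a grip block 20 (x) by 24 (y) mm, centred at own x = -12 mm, 77 to 120 mm above the origin. Origin: foot of its face towards the stock, mid-width, 6 mm over the bench. x: along the track to the stock; z up. Slides at 2 N, stays put
- carton: Carton nearest the divider, first of three alike brown ones with a white band, standing loose in the lane with gaps of 2 to 25 mm between them and before the backstop. Each 36 mm thick (own x, along the track), 96 wide (y), 65 high, about 0.1 kg, pushed along with 1 to 2 N. Origin: centre of its underside
- backstop: Fixed grey end plate of the carton lane, 110 mm wide, 60 high; its place along the lane varies. Origin: foot of its face towards the cartons, mid-width, on the lane floor; x points away from the cartons along the track. Row closed up: the front carton's origin is at own x = -90 mm, the divider's face at -108 mm
- spare_divider: Leave alone: divider of the other lane, which holds two round cans (44 mm across, 60 high). Steel plate on a track, 104 mm wide, 77 high, 5 thick, on a foot. On top a grip block 20 (x) by 24 (y) mm, centred at own x = -12 mm, 77 to 120 mm above the origin. Origin: foot of its face towards the stock, mid-width, 6 mm over the bench. x: along the track to the stock; z up. Slides at 2 N, stays put
There are look-alikes about, which are no part of the job. Leave any red look-alike of the carton alone.

How it is judged:
By the outcome, as a careful person would: the job done as asked, in the order asked, and still so for the second after the job is handed in, with the robot touching nothing.
It also fails if it takes over 32 s, if anything falls off the work surface, if the arm or the gripper's body presses on something with over 40 N, if the wrist force passes 120 N, or if a joint passes its speed limit or range.

ROBOT

A 6-joint arm with a two-finger parallel gripper is mounted at the origin on the work surface. World frame = base frame: x ahead of the robot, y to its left, z up, the work surface at z = 0. Lengths are in m, angles in rad, forces in N, time in s.
With the tool pointing down it reaches from about 0.35 to 0.975 m from the base axis. Payload 17.4 kg.
Tool frame: the origin (TCP) lies on the centre line of the jaws, within the pads' length; the fingertips stand 11 mm ahead of it and the grasp point (between the pads) lies 8 mm behind it; z points along the fingers, y is the line along which they close (so a half turn about z gives the same grasp; the last joint's range is limited). The gripper opens to 85 mm and grips with 20 to 120 N. Pads are 22 mm wide; open, the fingers measure 114 mm over their backs; the gripper's body (76 mm by 85 mm) begins 54 mm behind the grasp point. The pads swing forward as they close: fully open they stand 13 mm farther back than shut.
Start: joints at [1.274, 0.116, 1.442, -0, 1.584, -0.038], TCP at [0.173, 0.653, 0.242] pointing down, gripper open.
Joint ranges: [-2.83, 2.83], [-0.83, 2.19], [0.07, 2.5], [-1.14, 4.28], [0.01, 3], [-2.97, 2.97]. Speed limits (rad/s): [1.89, 1.89, 2.22, 3.14, 3.14, 3.14].

INTERFACE

Orientations are given as a unit quaternion [x, y, z, w].
In Python, from station import get_state, capture, ctrl gives the robot as it stands.
- The arm moves only by the shell command python3 -m handwheel 'ROWS'. ROWS is JSON, a list of rows, each a list of 3 entries, a list of its own where there are three numbers: the shift along the tool's x, y, z in cm, then the turn, a rotation vector about the tool's x, y, z in rad, then the opening, from 0 (shut) to 1 (fully open). In form: [[[x, y, z], [wx, wy, wz], claw], ...]. A call has 1 to 5 rows; each row shifts and turns the commanded pose from where the row before left it, along the tool's axes as they then stand; what a row does not reach is not made up. A row lasts 1/8 s, in which the tool goes at most 62.5 mm and 10.7 degrees, less where a joint would pass 70% of its speed; a pose out of reach is approached as far as the arm can. A call with a gripper value outside its range is refused whole. The fingers move at their own pace and stop on an object; the grip force is fixed at half the most. Time passes only in rows, so rows that do not move let the fingers close. It gives the time, the measured TCP pose, the force, the opening and the grip force at its end, in the units of the state.
- get_state(): the state, without advancing time (a new reading comes with each control period).
- capture(name): name is "side" or "top"; returns a dict with "image" (480x640x3 uint8, red, green, blue), "K" (3x3 intrinsics, pixels), "k1" (the pictures are not rectified: a ray, as slopes to the right and down, at radius r is drawn at 1 + k1 r^2 times it, then the intrinsics apply), "pose" (4x4, takes a point from camera to world coordinates). Camera axes: x right, y down, z forward; pixel columns grow to the right and rows downward; lengths in m; the calibration is good to about 2 mm. A picture is of the moment at which its call begins. There is no depth.
- ctrl.close_job(): hands the job in; it is judged then, once.
The state is a dict: "time_s": time; "joints": joint angles; "qd": joint speeds; "joint_torque": joint torques, N m; "ee_pos": TCP position; "ee_rot": TCP orientation; "ft_force": force on the tool from outside, world axes, zero at the start; "moment": the same for the moment, N m; "gripper_width": opening from 0.0 (shut) to 1.0 (fully open); "gripper_force": force on a finger pad.
Only numpy, scipy, OpenCV 4.12 (cv2) and the standard library are available. Lean on these libraries where they do the work, as an engineer would, in place of code of your own. Each camera call takes 0.05 s, during which the arm holds its last target. There are 200 camera calls.

## Working session

There is one attempt and no reset: what is moved stays moved. The work goes in short steps, Python scripts to look and compute and a shell command to move; the robot and the scene stay as the last step left them, time stands still between calls to the robot, and variables do not carry over. Pictures are saved under pics/ and viewed, at most 10 in all, crops included, and the job is handed in when it is done.

```bash
mkdir -p pics; ls; cat > h.py <<'E'
import numpy as np, cv2
from station import get_state, capture, ctrl
def px2plane(c,u,v,z):
    K=c["K"];d=np.array([[[u,v]]],float)
    a=((u-K[0][2])/K[0][0],(v-K[1][2])/K[1][1]); a=np.array(a); p=a.copy()
    for _ in range(20): p=a/(1+c["k1"]*(p@p))
    P=np.array(c["pose"]);r=P[:3,:3]@np.array([p[0],p[1],1]);o=P[:3,3]
    return o+r*(z-o[2])/r[2]
def proj(c,X):
    P=np.array(c["pose"]);q=P[:3,:3].T@(np.array(X)-P[:3,3]);a=q[:2]/q[2];a=a*(1+c["k1"]*(a@a))
    K=c["K"];return np.array([K[0][0]*a[0]+K[0][2],K[1][1]*a[1]+K[1][2]])
def save(c,n): cv2.imwrite("pics/"+n,c["image"][:,:,::-1])
E
python3 - <<'E'
from h import *
for n in("top","side"):
    c=capture(n);save(c,n+"0.png");print(n,np.array(c["K"]).round(1).tolist(),c["k1"],np.array(c["pose"]).round(3).tolist())
s=get_state();print(s)
E
```

```text
pics
top [[529.5, 0.0, 315.6], [0.0, 529.5, 246.0], [0.0, 0.0, 1.0]] 0.043520640175665176 [[0.066, -0.972, 0.224, 0.325], [-0.998, -0.066, 0.011, 0.056], [0.004, -0.224, -0.975, 0.981], [0.0, 0.0, 0.0, 1.0]]
side [[593.0, 0.0, 320.0], [0.0, 593.0, 239.6], [0.0, 0.0, 1.0]] 0.03985152968749183 [[0.78, -0.45, 0.434, -0.038], [-0.626, -0.564, 0.539, -0.615], [0.002, -0.692, -0.722, 0.977], [0.0, 0.0, 0.0, 1.0]]
{'time_s': 0.1, 'joints': array([ 1.27423377e+00,  1.16435622e-01,  1.44216527e+00, -1.10985413e-05,
        1.58399445e+00, -3.78000197e-02]), 'qd': array([-0.00042145, -0.00096125, -0.00114052,  0.00060701,  0.00083941,
        0.00046406]), 'joint_torque': array([ 1.85580204e-03, -7.33667207e+01, -6.33782816e+01,  8.12669509e-05,
        5.25593656e-03,  5.27101349e-05]), 'ee_pos': array([0.17269083, 0.65238421, 0.24165822]), 'ee_rot': array([ 1.29020659e-01,  9.91641779e-01, -4.95280828e-04, -7.79545528e-05]), 'ft_force': array([ 0.75575808, -0.05080458, -0.39405913]), 'moment': array([ 0.00418297,  0.07089074, -0.05574926]), 'gripper_force': 0.0, 'gripper_width': 0.9959668063043866}
```

View pics/top0.png

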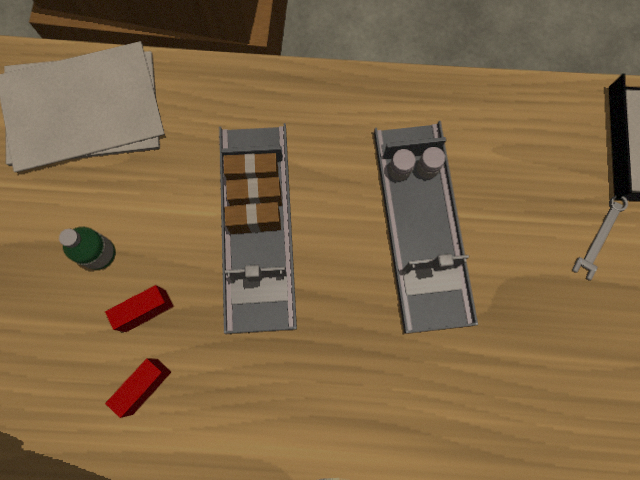

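View pics/side0.png

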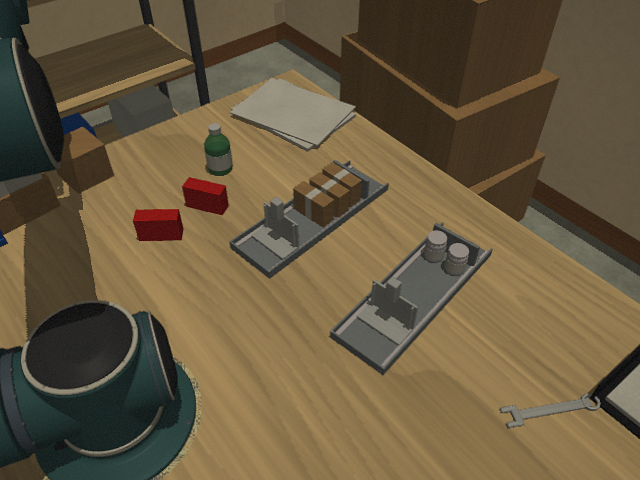

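The carton lane's divider is at top (252,272). Possible mix-ups are the can-lane divider at (446,260) and the red cartons at (138,308) and (138,388). I choose (252,272), the one behind the three brown cartons, and will crop it to check.

```bash
python3 - <<'E'
from h import *
c=capture("top");im=c["image"]
a=cv2.resize(im[115:340,205:310][:, :],None,fx=2.6,fy=2.6,interpolation=cv2.INTER_CUBIC)
s=capture("side");b=cv2.resize(s["image"][150:280,220:400],None,fx=2.8,fy=2.8,interpolation=cv2.INTER_CUBIC)
H=max(a.shape[0],b.shape[0]);o=np.zeros((H,a.shape[1]+b.shape[1],3),np.uint8);o[:a.shape[0],:a.shape[1]]=a;o[:b.shape[0],a.shape[1]:]=b
cv2.imwrite("pics/crop1.png",o[:,:,::-1]);print(o.shape,a.shape)
hsv=cv2.cvtColor(im,cv2.COLOR_RGB2HSV)
E
```

```text
(585, 777, 3) (585, 273, 3)
```

View pics/crop1.png

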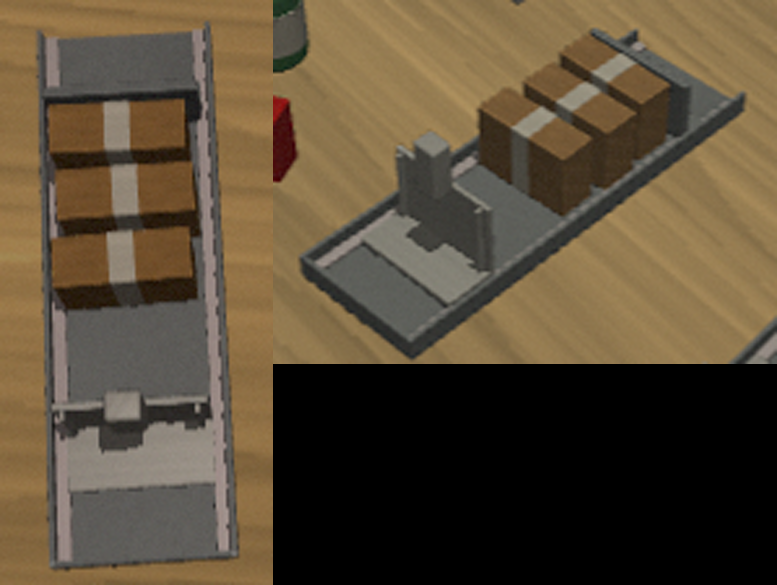

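The crop shows the chosen divider, with its grip block top at crop (123,405), behind three brown cartons. The backstop is behind them at crop row ~95.

```bash
python3 - <<'E'
from h import *
t=capture("top");s=capture("side")
T=lambda u,v,z:px2plane(t,205+u/2.6,115+v/2.6,z)
S=lambda u,v,z:px2plane(s,220+(u-273)/2.8,150+v/2.8,z)
f=lambda p:p.round(4).tolist()
g=T(123,405,.126);print("grip",f(g),f(S(433,146,.126)))
for (a,b) in (((40,40),(53,565)),((207,25),(236,553))):
    A=T(*a,.02);B=T(*b,.02);d=A-B;print(f(A),f(B),np.degrees(np.arctan2(d[1],d[0])),np.linalg.norm(d))
A=T(120,236,.071);print("carton1 near top edge",f(T(122,285,.071)),"c3 far top",f(T(117,100,.071)))
print("backstop top near edge",f(T(120,97,.066)))
print("plate top L R",f(T(53,408,.083)),f(T(205,402,.083)))
st=get_state();print(st["ee_pos"],st["ee_rot"])
E
```

```text
grip [0.4721, 0.1659, 0.126] [0.4713, 0.1626, 0.126]
[0.7635, 0.2672, 0.02] [0.3759, 0.217, 0.02] 7.374082156232041 0.39085489620358405
[0.7845, 0.1432, 0.02] [0.3922, 0.092, 0.02] 7.43648939385451 0.395579780313111
carton1 near top edge [0.5645, 0.1814, 0.071] c3 far top [0.6988, 0.1973, 0.071]
backstop top near edge [0.7032, 0.1962, 0.066]
plate top L R [0.4745, 0.2173, 0.083] [0.4852, 0.1175, 0.083]
[0.17273196 0.65247065 0.24206632] [ 1.29041800e-01  9.91639134e-01 -2.01601229e-04 -2.99131611e-05]
```

```bash
python3 -m handwheel '[[[0,0,0],[0,0,-0.129],1],[[0,0,0],[0,0,-0.129],1],[[0,0,0],[0,0,-0.129],1],[[-2.3,-5.2,0],[0,0,0],1],[[-2.3,-5.2,0],[0,0,0],1]]'
python3 -m handwheel '[[[-2.3,-5.2,0],[0,0,0],1],[[-2.3,-5.2,0],[0,0,0],1],[[-2.3,-5.2,0],[0,0,0],1],[[-2.3,-5.2,0],[0,0,0],1],[[-2.3,-5.2,0],[0,0,0],1]]'
python3 -m handwheel '[[[-2.3,-5.2,0],[0,0,0],1],[[-2.3,-5.2,0],[0,0,0],1],[[0,0,0],[0,0,0],1]]'
```

```text
time_s: 0.92
ee_pos: [0.232, 0.5542, 0.2419]
ee_rot: [-0.065, 0.998, -0.0, -0.0]
ft_force: [0.6, 0.5, 0.1]
gripper_width: 1.003
gripper_force: 0.0
time_s: 1.55
ee_pos: [0.3795, 0.3105, 0.2425]
ee_rot: [-0.064, 0.998, 0.0, 0.0]
ft_force: [-0.1, 0.6, -1.0]
gripper_width: 0.998
gripper_force: 0.0
time_s: 1.92
ee_pos: [0.4392, 0.2121, 0.2423]
ee_rot: [-0.062, 0.998, -0.0, 0.0]
ft_force: [-0.2, 0.4, 0.1]
gripper_width: 1.0
gripper_force: 0.0
```

```bash
python3 -m handwheel '[[[-2.6,-5.1,0],[0,0,0],1],[[0,0,4],[0,0,0],1],[[0,0,3],[0,0,0],1],[[0,0,0],[0,0,0],1]]'
python3 - <<'E'
from h import *
t=capture("top");s=capture("side")
a=cv2.resize(t["image"][170:320,180:330],None,fx=2.6,fy=2.6,interpolation=cv2.INTER_CUBIC)
b=cv2.resize(s["image"][130:280,210:360],None,fx=2.6,fy=2.6,interpolation=cv2.INTER_CUBIC)
cv2.imwrite("pics/pre.png",np.hstack([a,b])[:,:,::-1])
E
```

```text
time_s: 2.42
ee_pos: [0.4691, 0.1679, 0.1705]
ee_rot: [-0.064, 0.998, -0.0, -0.002]
ft_force: [-0.2, 0.3, 0.4]
gripper_width: 0.999
gripper_force: 0.0
```

View pics/pre.png

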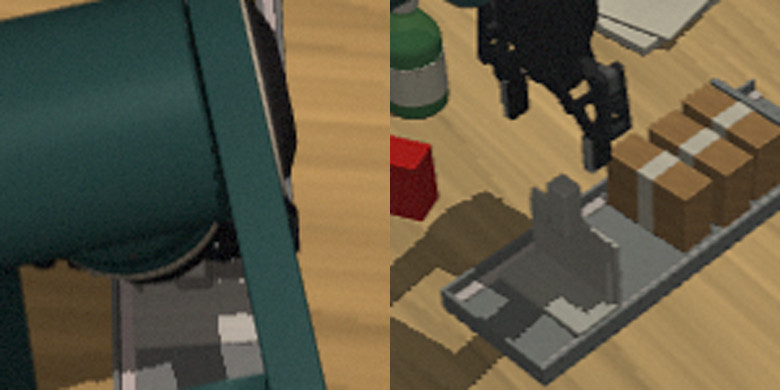

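The side view shows the open fingers straddling the block line at crop (555,140), above the grip block at (562,185). I'll continue down.

```bash
python3 -m handwheel '[[[-0.2,-0.4,3],[0,0,0],1],[[0,0,3],[0,0,0],1],[[0,0,0.9],[0,0,0],1],[[0,0,0],[0,0,0],1]]'
python3 -m handwheel '[[[0,0,0],[0,0,0],0.6],[[0,0,0],[0,0,0],0.3],[[0,0,0],[0,0,0],0.2],[[0,0,0],[0,0,0],0],[[0,0,0],[0,0,0],0]]'
```

```text
time_s: 3.02
ee_pos: [0.473, 0.1642, 0.1044]
ee_rot: [-0.064, 0.998, 0.0, 0.0]
ft_force: [0.4, -0.4, 0.5]
gripper_width: 0.997
gripper_force: 0.0
time_s: 3.65
ee_pos: [0.4726, 0.1675, 0.1046]
ee_rot: [-0.065, 0.998, 0.004, 0.001]
ft_force: [-5.5, 38.3, 5.1]
gripper_width: 0.269
gripper_force: 61.7
```

```bash
python3 -m handwheel '[[[0,0.33,0],[0,0,0],0],[[0,0,0],[0,0,0],0]]'
python3 - <<'E'
from h import *
s=capture("side")
b=cv2.resize(s["image"][130:280,220:400],None,fx=3.2,fy=3.2,interpolation=cv2.INTER_CUBIC)
cv2.imwrite("pics/grip.png",b[:,:,::-1])
st=get_state();print(st["ft_force"],st["moment"],st["ee_pos"])
E
```

```text
time_s: 3.9
ee_pos: [0.4726, 0.1679, 0.1046]
ee_rot: [-0.064, 0.998, 0.001, 0.001]
ft_force: [-2.3, 4.8, 9.5]
gripper_width: 0.273
gripper_force: 63.0
[-2.397169    5.18361743  9.29413774] [0.53281913 0.34771486 0.03207255] [0.47264906 0.16786597 0.10453825]
```

View pics/grip.png

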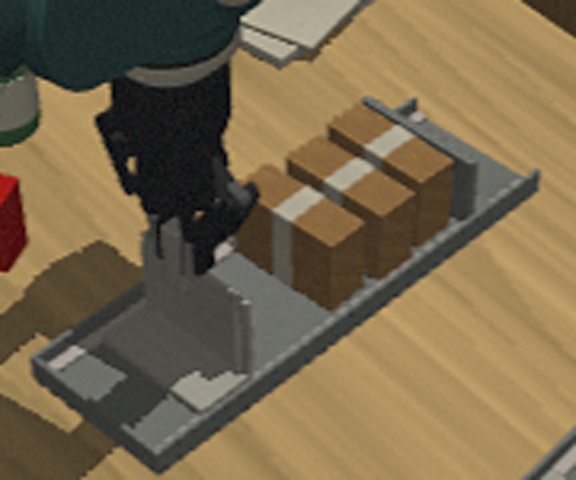

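The block is gripped, and the cartons stand with gaps. I estimate about 112 mm of travel, with the first carton touched at about 81 mm.

```bash
python3 -m handwheel '[[[-1,0,0],[0,0,0],0],[[-1.5,0,0],[0,0,0],0],[[-1.5,0,0],[0,0,0],0],[[-1.5,0,0],[0,0,0],0],[[-1,0,0],[0,0,0],0]]'
python3 -m handwheel '[[[-0.5,0,0],[0,0,0],0],[[-0.4,0,0],[0,0,0],0],[[-0.4,0,0],[0,0,0],0],[[-0.4,0,0],[0,0,0],0],[[-0.4,0,0],[0,0,0],0]]'
```

```text
time_s: 4.58
ee_pos: [0.5376, 0.1763, 0.1046]
ee_rot: [-0.064, 0.998, 0.001, 0.001]
ft_force: [-2.8, 6.6, 9.5]
gripper_width: 0.269
gripper_force: 63.0
time_s: 5.2
ee_pos: [0.558, 0.1789, 0.1045]
ee_rot: [-0.064, 0.998, 0.001, 0.001]
ft_force: [-3.7, 5.7, 8.6]
gripper_width: 0.27
gripper_force: 63.0
```

```bash
python3 -m handwheel '[[[-0.3,0,0],[0,0,0],0],[[-0.3,0,0],[0,0,0],0],[[-0.3,0,0],[0,0,0],0],[[-0.3,0,0],[0,0,0],0],[[-0.3,0,0],[0,0,0],0]]'
python3 -m handwheel '[[[-0.2,0,0],[0,0,0],0],[[-0.1,0,0],[0,0,0],0],[[-0.1,0,0],[0,0,0],0],[[-0.1,0,0],[0,0,0],0]]'
```

```text
time_s: 5.82
ee_pos: [0.5728, 0.1809, 0.1046]
ee_rot: [-0.064, 0.998, 0.001, 0.001]
ft_force: [-4.5, 6.8, 7.8]
gripper_width: 0.267
gripper_force: 63.0
time_s: 6.32
ee_pos: [0.5777, 0.1815, 0.1045]
ee_rot: [-0.064, 0.998, 0.001, 0.001]
ft_force: [-3.8, 5.7, 9.8]
gripper_width: 0.269
gripper_force: 63.0
```

```bash
for i in 1; do :; done; python3 -m handwheel '[[[-0.1,0,0],[0,0,0],0],[[-0.1,0,0],[0,0,0],0],[[-0.1,0,0],[0,0,0],0]]' | grep -E "pos|ft"
python3 -m handwheel '[[[-0.1,0,0],[0,0,0],0],[[-0.1,0,0],[0,0,0],0]]'| grep -E "pos|ft"
python3 -m handwheel '[[[-0.1,0,0],[0,0,0],0],[[0,0,0],[0,0,0],0]]'| grep -E "pos|ft"
```

```text
ee_pos: [0.5806, 0.1819, 0.1046]
ft_force: [-4.9, 4.6, 9.6]
ee_pos: [0.5826, 0.1822, 0.1046]
ft_force: [-4.0, 5.9, 8.7]
ee_pos: [0.5837, 0.1823, 0.1046]
ft_force: [-3.3, 6.0, 9.1]
```

```bash
python3 -m handwheel '[[[-0.1,0,0],[0,0,0],0],[[-0.1,0,0],[0,0,0],0]]' | grep -E "pos|ft"
python3 -m handwheel '[[[-0.1,0,0],[0,0,0],0],[[-0.1,0,0],[0,0,0],0]]'| grep -E "pos|ft"
python3 - <<'E'
from h import *
s=capture("side");t=capture("top")
b=cv2.resize(s["image"][130:280,220:400],None,fx=4,fy=4,interpolation=cv2.INTER_CUBIC)
cv2.imwrite("pics/push.png",b[:,:,::-1])
E
```

```text
ee_pos: [0.5856, 0.1825, 0.1046]
ft_force: [-4.7, 6.3, 9.1]
ee_pos: [0.5875, 0.1828, 0.1046]
ft_force: [-4.1, 6.5, 8.3]
```

View pics/push.png

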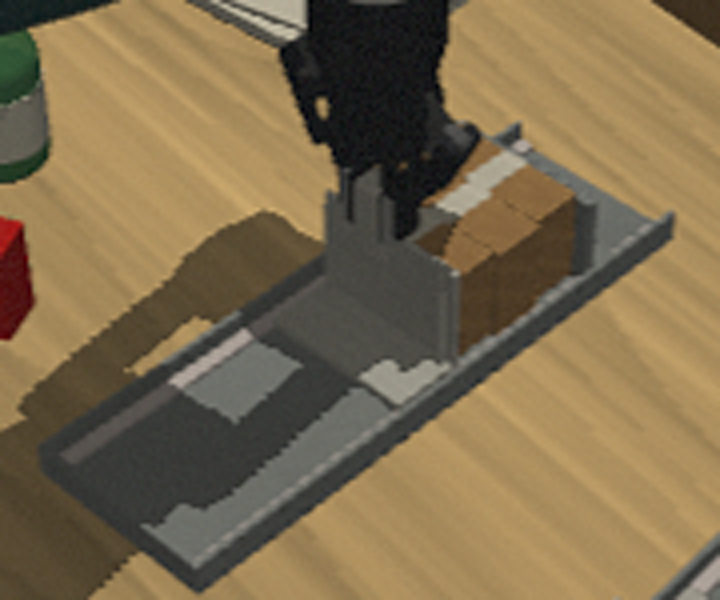

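The row looks closed up, with the last carton near the backstop at crop (580,225). There's no stop force yet, so I'll carry on a millimetre at a time.

```bash
python3 -m handwheel '[[[-0.1,0,0],[0,0,0],0],[[-0.1,0,0],[0,0,0],0]]' | grep -E "pos|ft"
python3 -m handwheel '[[[-0.1,0,0],[0,0,0],0]]'| grep -E "pos|ft"
```

```text
ee_pos: [0.5879, 0.1828, 0.1045]
ft_force: [-30.5, 0.6, 21.1]
ee_pos: [0.5879, 0.1828, 0.1045]
ft_force: [-41.5, -1.1, 27.5]
```

```bash
python3 -m handwheel '[[[-0.1,0,0],[0,0,0],0]]'| grep -E "time|pos|ft"
```

```text
time_s: 8.3
ee_pos: [0.588, 0.1829, 0.1045]
ft_force: [-52.1, -2.2, 32.2]
```

The divider is tight at x = 0.588, so I'll back off 20 mm slowly.

```bash
python3 -m handwheel '[[[0.2,0,0],[0,0,0],0],[[0.2,0,0],[0,0,0],0],[[0.3,0,0],[0,0,0],0],[[0.5,0,0],[0,0,0],0],[[0.5,0,0],[0,0,0],0]]'
python3 -m handwheel '[[[0.5,0,0],[0,0,0],0],[[0,0,0],[0,0,0],0]]'
```

```text
time_s: 8.93
ee_pos: [0.5749, 0.1811, 0.1045]
ee_rot: [-0.064, 0.998, 0.001, 0.001]
ft_force: [1.0, 6.4, 6.3]
gripper_width: 0.27
gripper_force: 62.8
time_s: 9.18
ee_pos: [0.5696, 0.1805, 0.1045]
ee_rot: [-0.064, 0.998, 0.001, 0.001]
ft_force: [-1.9, 5.7, 8.0]
gripper_width: 0.271
gripper_force: 62.9
```

```bash
python3 -m handwheel '[[[0.15,0.05,0],[0,0,0],0],[[0,0,0],[0,0,0],0]]'
python3 -m handwheel '[[[0,0,0],[0,0,0],0.4],[[0,0,0],[0,0,0],0.7],[[0,0,0],[0,0,0],1],[[0,0,0],[0,0,0],1],[[0,0,0],[0,0,0],1]]'
python3 -m handwheel '[[[0,0,-1],[0,0,0],1],[[0,0,-3],[0,0,0],1],[[0,0,-5],[0,0,0],1],[[0,0,-5],[0,0,0],1],[[0,6,0],[0,0,0],1]]'
python3 -m handwheel '[[[0,6,0],[0,0,0],1],[[0,6,0],[0,0,0],1],[[0,6,0],[0,0,0],1],[[0,6,0],[0,0,0],1],[[0,0,0],[0,0,0],1]]'
python3 - <<'E'
from h import *
s=capture("side");t=capture("top");print(get_state()["joints"])
b=cv2.resize(s["image"][130:280,220:390],None,fx=2.6,fy=2.6,interpolation=cv2.INTER_CUBIC)
a=cv2.resize(t["image"][120:270,205:310],None,fx=2.6,fy=2.6,interpolation=cv2.INTER_CUBIC)
cv2.imwrite("pics/end.png",np.hstack([a,b])[:,:,::-1])
E
```

```text
time_s: 9.43
ee_pos: [0.5684, 0.1804, 0.1045]
ee_rot: [-0.064, 0.998, 0.0, 0.001]
ft_force: [-0.1, 1.3, 7.0]
gripper_width: 0.272
gripper_force: 62.9
time_s: 10.05
ee_pos: [0.5679, 0.18, 0.1033]
ee_rot: [-0.064, 0.998, -0.0, -0.0]
ft_force: [0.0, -0.6, -0.2]
gripper_width: 1.003
gripper_force: 0.0
time_s: 10.68
ee_pos: [0.5619, 0.2383, 0.2493]
ee_rot: [-0.062, 0.998, 0.001, 0.004]
ft_force: [0.3, -0.6, 0.3]
gripper_width: 1.006
gripper_force: 0.0
time_s: 11.3
ee_pos: [0.5282, 0.4809, 0.243]
ee_rot: [-0.066, 0.998, -0.0, -0.0]
ft_force: [0.2, -0.6, -0.5]
gripper_width: 0.999
gripper_force: 0.0
[ 6.98569542e-01  1.98325839e-01  1.34782727e+00 -2.23738731e-04
  1.59565607e+00 -1.00140636e+00]
```

View pics/end.png

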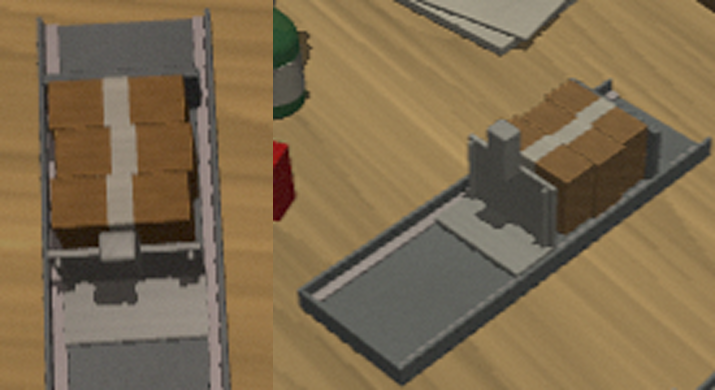

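The end picture shows the three cartons standing, closed up against the backstop. The divider plate is at crop top (120,250), with a clear gap to the row. The arm is clear.

```bash
python3 -c "
from station import ctrl
print(ctrl.close_job())"
```

```text
the job is handed in; nothing more can be done
None
```

I slid the carton lane's divider until it came up tight, backed it off about 20 mm and let go, with the three cartons still standing and closed up against the backstop; I never touched the can lane's divider, and the job is handed in at about 11 s.

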